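# Set out lathe tooling in order on a marked board

### The arm

A 6-joint arm with a two-finger parallel gripper is mounted at the origin on a cart in front of the work surface, level with it; the furniture and walls round the work are solid. World frame = base frame: x ahead of the robot, y to its left, z up, the work surface at z = 0. Lengths are in m, angles in rad, forces in N, time in s.
With the tool pointing down it reaches from about 0.275 to 0.975 m from the base axis. Payload 8.4 kg.
Tool frame: the origin (TCP) lies on the centre line of the jaws, within the pads' length; the fingertips stand 19 mm ahead of it and the grasp point (between the pads) is the TCP; z points along the fingers, y is the line along which they close (so a half turn about z gives the same grasp; the last joint's range is limited). The gripper opens to 92 mm and grips with 3 to 60 N. Pads are 20 mm wide; open, the fingers measure 128 mm over their backs; the gripper's body (75 mm by 189 mm) begins 69 mm behind the grasp point.
Start: joints at [1.338, 0.353, 1.633, -0, 1.155, -0.002], TCP at [0.143, 0.608, 0.234] pointing down, gripper open.
Joint ranges: [-2.63, 2.63], [-0.92, 2.1], [0.06, 2.66], [-1.3, 4.44], [0, 2.69], [-3.02, 3.02]. Speed limits (rad/s): [2.22, 2.22, 2.79, 3.14, 3.14, 3.14].

### API

Orientations are given as a rotation vector (axis times angle).
In Python, from station import bot gives the robot as it stands.
- The arm moves only by the tool jog_arm, never from a script. Its argument "series" is a list of rows, each a list of 4 numbers: the shift along the tool's x, y, z each as a share of 0.5 m, from -1 to 1, then the turn about the tool's z as a share of 180 degrees, from -1 to 1. In form: [[tx, ty, tz, yaw], ...]. A call has 1 to 20 rows; each row shifts and turns the commanded pose from where the row before left it, along the tool's axes as they then stand; what a row does not reach is not made up. A row lasts 1/12 s, in which the tool goes at most 41.7 mm and 7.16 degrees, less where a joint would pass 70% of its speed; a pose out of reach is approached as far as the arm can. A call with a number of a shift or a turn outside -1 to 1 is refused whole. A call with a gripper value outside its range is refused whole. "fingers" is the closure, from -1 (fully open) to 1 (shut), set as the call begins (left out, the last holds). The fingers move at their own pace and stop on an object; "newtons" is the grip in N (left out, the last holds). Time passes only in rows, so rows that do not move let the fingers close. It gives the time, the measured TCP pose, the force, the opening and the grip force at its end, in the units of the state.
- bot.sense(): the state, without advancing time (a new reading comes with each control period).
- bot.snapshot(name): name is "side" or "top" or "wrist"; returns a dict with "image" (400x640x3 uint8, blue, green, red), "fovy" (degrees; the focal length in pixels is half the picture's height over the tangent of half this angle, whatever the lens; pixels are square), "cx", "cy" (the principal point, pixels), "rvec" (rotation vector, rad) and "tvec" (3), from world to camera coordinates, as OpenCV has them. Camera axes: x right, y down, z forward; pixel columns grow to the right and rows downward; lengths in m; the calibration is good to about 2 mm. A picture is of the moment at which its call begins. There is no depth.
- bot.finish_job(): hands the job in; it is judged then, once.
The state is a dict: "t": time; "joint_pos": joint angles; "qd": joint speeds; "tau": joint torques, N m; "tcp_pos": TCP position; "tcp_rot": TCP orientation; "contact_force": force on the tool from outside, world axes, zero at the start; "ft_torque": the same for the moment, N m; "finger_gap": finger opening in m; "gripper_force": force on a finger pad.
Only numpy, scipy, OpenCV 4.12 (cv2) and the standard library are available. Lean on these libraries where they do the work, as an engineer would, in place of code of your own. Each camera call takes 0.05 s, during which the arm holds its last target. There are 200 camera calls.

### The job

Set out the lathe tooling on the plywood board, one piece centred upright on each of its five marks: on each end mark the knobbed cam whose outline matches the flat sample plate lying beyond that end, and on the three marks between them the wooden chucks that stand in front of the board, in order of height, with the shortest next to the pear-shaped cam. Leave the spare square cam where it stands.

Things in the scene. Friction and masses are not known exactly. Their poses are not given: they have to be found in the camera images.
- board: flat plywood board on the table, fixed, 90 x 430 mm and 8 mm thick, with a row of five scribed circles (77 mm diameter, a dot at the centre of each). Origin: centre of the underside; z up, its own y axis runs along the row. The mark centres lie on its top (8 mm above the table) at x = 0, y = -170, -85, 0, +85 and +170 mm in its frame.
- sample_pear: flat steel sample plate, 5 mm thick, fixed on the table 43 mm beyond one end of the board (258 mm from the board's centre along the row; either end), outline pear-shaped: a disc of 40 mm diameter with one rounded nose to 33 mm from the centre along its own +x. No knob. Origin: centre of the underside of the disc.
- sample_lobed: flat steel sample plate, 5 mm thick, fixed on the table 43 mm beyond one end of the board (258 mm from the board's centre along the row; either end), outline three-lobed: three rounded lobes reaching 31 mm from the centre. No knob. Origin: centre of the underside of the disc.
- pear_knob (a point): steel cam, loose, standing flat on the table between the board and the robot: a plate 8 mm thick, pear-shaped: a disc of 40 mm diameter with one rounded nose to 33 mm from the centre along its own +x. On its centre stands a round upright knob, 25 mm diameter, from 8 to 52 mm above the underside: the place to grip. This point lies on the knob's axis, 30 mm above the underside; z up; mass about 0.16 kg.
- lobed_knob (a point): steel cam, loose, standing flat on the table between the board and the robot: a plate 8 mm thick, three-lobed: three rounded lobes reaching 31 mm from the centre. On its centre stands a round upright knob, 25 mm diameter, from 8 to 52 mm above the underside: the place to grip. This point lies on the knob's axis, 30 mm above the underside; z up; mass about 0.16 kg.
- square_knob (a point): steel cam, loose, standing flat on the table between the board and the robot: a plate 8 mm thick, square, 46 mm by 46 mm; it is the spare. On its centre stands a round upright knob, 25 mm diameter, from 8 to 52 mm above the underside: the place to grip. This point lies on the knob's axis, 30 mm above the underside; z up; mass about 0.16 kg.
- short_centre (a point): the shortest wooden chuck, loose, upright on the table between the board and the robot (those behind the board are no part of the job): a plain wooden drum, 62 mm diameter and 34 mm high, with a small hole on top. Point: on its axis, half-way up (17 mm above the underside); z up; about 0.11 kg.
- middle_centre (a point): the middle wooden chuck, loose, upright on the table between the board and the robot (those behind the board are no part of the job), 60 mm high: foot of 68 mm diameter up to 14 mm, a narrow waist, then a collar of 53 mm diameter from 36 to 50 mm above the underside (grip it there, fingertips kept above the foot), brass button on top. Point: on its axis, 30 mm above the underside; z up; about 0.13 kg.
- tall_centre (a point): the tallest wooden chuck, loose, upright on the table between the board and the robot (those behind the board are no part of the job), 80 mm high: a wooden drum of 68 mm diameter up to 29 mm and 66 mm from there to 56 mm above the underside, with a steel pin on top. Point: on its axis, 40 mm above the underside; z up; about 0.18 kg.
Things that resemble listed ones, but are neither listed nor needed, are in the scene too. Leave any turquoise look-alike of the part that bears pear_knob alone.

How it is judged:
At the end, for the whole second after the job is handed in: From the end mark by the pear-shaped sample: pear-shaped cam, short, middle, tall chuck, then the three-lobed cam by its sample; each within 13 mm of its mark along and across the board, standing on the board (5 mm), upright (0.1 rad), released and at rest (((y of sample_pear in the frame of board above 0 m and y of pear_knob in the frame of board between 0.157 and 0.183 m and y of short_centre in the frame of board between 0.072 and 0.098 m and y of middle_centre in the frame of board between -0.013 and 0.013 m and y of tall_centre in the frame of board between -0.098 and -0.072 m and y of lobed_knob in the frame of board between -0.183 and -0.157 m) or (y of sample_pear in the frame of board below 0 m and y of pear_knob in the frame of board between -0.183 and -0.157 m and y of short_centre in the frame of board between -0.098 and -0.072 m and y of middle_centre in the frame of board between -0.013 and 0.013 m and y of tall_centre in the frame of board between 0.072 and 0.098 m and y of lobed_knob in the frame of board between 0.157 and 0.183 m)) and x of pear_knob in the frame of board between -0.013 and 0.013 m and z of pear_knob in the frame of board between 0.033 and 0.043 m and angle between each of pear_knob, lobed_knob, short_centre, middle_centre, tall_centre's own z axis and vertical below 0.1 rad and linear speed of each of cam_pear, cam_lobed, chuck_short, chuck_middle, chuck_tall below 0.02 m/s and angular speed of each of cam_pear, cam_lobed, chuck_short, chuck_middle, chuck_tall below 0.2 rad/s and x of lobed_knob in the frame of board between -0.013 and 0.013 m and z of lobed_knob in the frame of board between 0.033 and 0.043 m and x of short_centre in the frame of board between -0.013 and 0.013 m and z of short_centre in the frame of board between 0.02 and 0.03 m and x of middle_centre in the frame of board between -0.013 and 0.013 m and z of middle_centre in the frame of board between 0.033 and 0.043 m and x of tall_centre in the frame of board between -0.013 and 0.013 m and z of tall_centre in the frame of board between 0.043 and 0.053 m); the robot touches nothing.
It fails at once if the spare square cam is shifted by more than 30 mm (distance of square_knob from where it was at the start of the episode above 0.03 m).
It also fails if it takes over 125 s, if anything falls off the work surface, if the arm or the gripper's body presses on something with over 40 N, if the wrist force passes 120 N, or if a joint passes its speed limit or range.

## Working session

There is one attempt and no reset: what is moved stays moved. The work goes in short steps, Python scripts to look and compute and a tool call to move; the robot and the scene stay as the last step left them, time stands still between calls to the robot, and variables do not carry over. Pictures are saved under pics/ and viewed, at most 14 in all, crops included, and the job is handed in when it is done.

Besides the shell and the picture viewer there is one more tool, called as name(argument=value, ...) on one line, values as JSON. jog_arm: Moves the arm, as the interface text tells. Its arguments: {"type":"object","properties":{"series":{"type":"array"},"fingers":{"type":"number"},"newtons":{"type":"number"}},"required":["series"]}

```bash
mkdir -p pics; python3 - <<'E'
from station import bot
import cv2
s=bot.sense(); print({k:s[k] for k in('t','tcp_pos','tcp_rot','finger_gap')})
for n in('top','side'):
    d=bot.snapshot(n); cv2.imwrite(f'pics/{n}0.png',d['image']); print(n,d['fovy'],d['cx'],d['cy'],d['rvec'],d['tvec'])
E
```

```text
{'t': 0.0, 'tcp_pos': array([0.14287334, 0.60795465, 0.23286545]), 'tcp_rot': array([-3.61680375e-01, -3.12055416e+00,  2.22963836e-03]), 'finger_gap': 0.09164244896508748}
top 45.88831688747977 318.2012286336661 200.2474360005446 [ 2.17268194 -2.21622478  0.11468315] [-0.00983415  0.49986748  1.13032373]
side 52.43022785684966 321.3839312963261 202.1474808524226 [ 0.15347128 -2.62951795  1.56999277] [0.49837873 0.06336289 1.07810278]
```

View pics/top0.png

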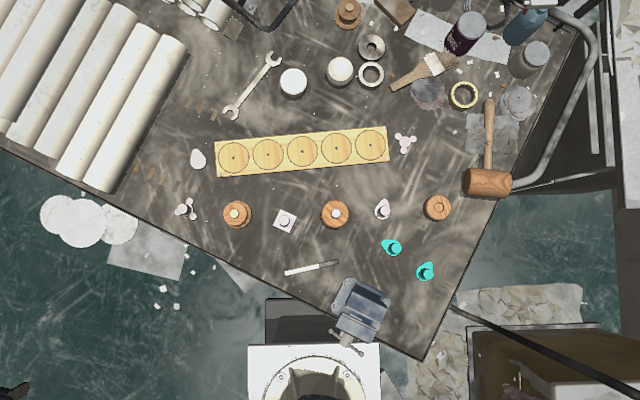

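View pics/side0.png

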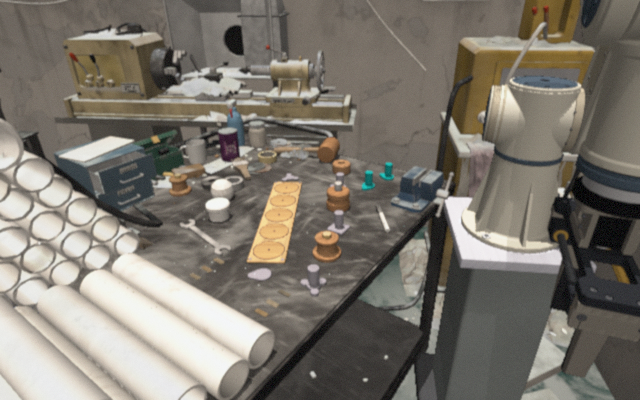

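```bash
cat > h.py <<'E'
import numpy as np,cv2
from station import bot
def cam(d):
    f=200/np.tan(np.radians(d['fovy'])/2)
    K=np.array([[f,0,d['cx']],[0,f,d['cy']],[0,0,1.]])
    return K,cv2.Rodrigues(np.array(d['rvec']))[0],np.array(d['tvec'],float)
def px2w(d,uv,z):
    K,R,t=cam(d); r=R.T@np.linalg.inv(K)@np.array([*uv,1.]); c=-R.T@t
    return c+r*(z-c[2])/r[2]
def w2px(d,p):
    K,R,t=cam(d); q=K@(R@np.array(p)+t); return q[:2]/q[2]
E
python3 - <<'E'
from h import *
d=bot.snapshot('top'); s=bot.snapshot('side')
K,R,t=cam(d); print('campos',-R.T@t); print('tcp',w2px(d,[.143,.608,.234]),w2px(s,[.143,.608,.234]))
for n,uv,z in [('m1',(233,157.5),.008),('m3',(302,152),.008),('m5',(370,145),.008),('samplL',(198,159),.005),('samplR',(404,142),.005),('lobed',(186,207),.052),('mid?',(235,213),.06),('square',(285,221),.052),('tall?',(335,213),.08),('pear',(382,209),.052),('short',(437,208),.034)]:
    print(n,px2w(d,uv,z).round(4))
c=d['image'][120:300,160:470]; cv2.imwrite('pics/crop.png',cv2.resize(c,None,fx=2.58,fy=2.58,interpolation=cv2.INTER_CUBIC))
E
```

```text
campos [0.41073101 0.01196305 1.16565555]
tcp [ -7.43030666 386.03429194] [570.58586463 325.16404028]
m1 [0.6101 0.1877 0.008 ]
m3 [0.621  0.0176 0.008 ]
m5 [ 0.6359 -0.1519  0.008 ]
samplL [0.6083 0.2741 0.005 ]
samplR [ 0.6427 -0.2378  0.005 ]
lobed [0.487  0.2916 0.052 ]
mid? [0.4703 0.1761 0.06  ]
square [0.4496 0.0603 0.052 ]
tall? [ 0.4647 -0.0562  0.08  ]
pear [ 0.4734 -0.1697  0.052 ]
short [ 0.4743 -0.306   0.034 ]
```

View pics/crop.png

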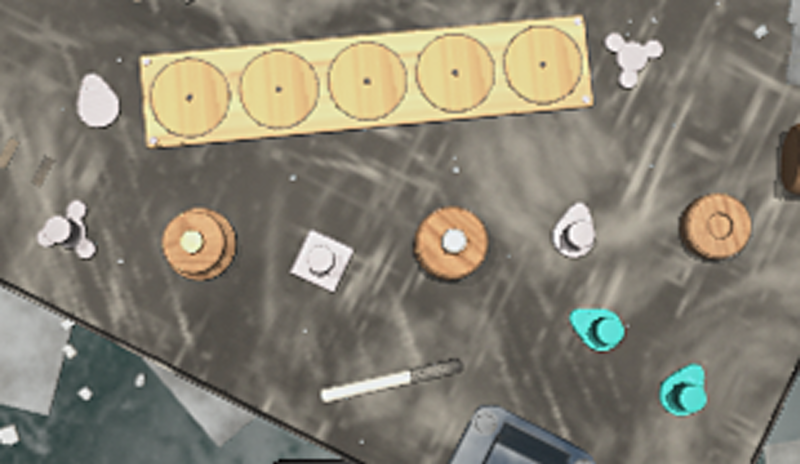

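The crop (origin 160,120, scale 2.58) settles which piece is which:
- **Samples:** the pear sample is at the left (97,102) and the lobed sample at the right (632,58).
- **Cams:** the grey lobed cam's knob is at (58,230), the square spare at (321,260) and the grey pear cam's knob at (580,235). The turquoise ones at (600,330) and (684,395) are look-alikes to avoid.
- **Chucks:** the middle one has a brass button at (192,242), the tall one a steel pin at (454,240), and the short one a plain hole at (720,226).

I'll turn the tool so its x axis runs along the row.

jog_arm(series=[[0, 0, 0, 0.0366], [0, 0, 0, 0.0366], [0, 0, 0, 0.0366], [0, 0, 0, 0.0366], [0, 0, 0, 0.0366], [0, 0, 0, 0.0366], [0, 0, 0, 0.0366], [0, 0, 0, 0.0366], [0, 0, 0, 0.0366], [0, 0, 0, 0.0366], [0, 0, 0, 0.0366], [0, 0, 0, 0]], fingers=-1, newtons=25)

```text
t: 1.2
tcp_pos: [0.143, 0.6083, 0.2334]
tcp_rot: [2.142, 2.298, -0.001]
contact_force: [0.1, -0.2, -0.4]
finger_gap: 0.0923
gripper_force: 0.0
```

```bash
cat > tgt.py <<'E'
import json
from h import *
if __name__=='__main__':
    d=bot.snapshot('top')
    q=lambda u,v:(160+(u+.5)/2.58-.5,120+(v+.5)/2.58-.5)
    T={n:px2w(d,q(*c),z).tolist() for n,c,z in [('m1',(190,97.5),.008),('m2',(278.5,89.5),.008),('m3',(367,81),.008),('m4',(455,72.5),.008),('m5',(543,65),.008),
     ('lobed',(58,230),.052),('mid',(192,242),.06),('square',(321,260),.052),('tall',(454,240),.08),('pear',(580,235),.052),('short',(720,226),.034)]}
    json.dump(T,open('T.json','w'))
    for n in T: print(n,np.round(T[n],4))
E
cat > go.py <<'E'
# usage: go.py name [dx dy]: shifts in tool axes (share of 0.5 m) from current TCP to target xy
import sys,json
from h import *
T=json.load(open('T.json')); s=bot.sense(); R=cv2.Rodrigues(np.array(s['tcp_rot']))[0]; p=np.array(s['tcp_pos'])
print('t',s['t'],'tcp',p.round(4),'yang',np.degrees(np.arctan2(R[1,1],R[0,1])).round(2),'gap',round(s['finger_gap'],4),'F',np.round(s['contact_force'],1))
for n in sys.argv[1:]:
    v=np.array(T[n]); v[2]=p[2]; w=R.T@(v-p); print(n,'mm',(w*1000).round(1),'share',(w/.5).round(4))
E
python3 tgt.py; python3 go.py lobed pear m5
```

```text
m1 [0.6101 0.1869 0.008 ]
m2 [0.6164 0.1025 0.008 ]
m3 [0.6233 0.0177 0.008 ]
m4 [ 0.6302 -0.0671  0.008 ]
m5 [ 0.6362 -0.1523  0.008 ]
lobed [0.4829 0.3005 0.052 ]
mid [0.4692 0.1782 0.06  ]
square [0.4509 0.0624 0.052 ]
tall [ 0.4653 -0.0577  0.08  ]
pear [ 0.4691 -0.1755  0.052 ]
short [ 0.4759 -0.3104  0.034 ]
t 1.25 tcp [0.143  0.6083 0.2334] yang 4.41 gap 0.0919 F [-0.5  0.2  0.1]
lobed mm [-3.331e+02  3.152e+02  1.000e-01] share [-6.661e-01  6.304e-01  1.000e-04]
pear mm [-8.066e+02  2.648e+02  2.000e-01] share [-1.6131e+00  5.2970e-01  5.0000e-04]
m5 mm [-7.963e+02  4.332e+02  2.000e-01] share [-1.5926e+00  8.6650e-01  4.0000e-04]
```

jog_arm(series=[[-0.0476, 0.045, 0, 0], [-0.0476, 0.045, 0, 0], [-0.0476, 0.045, 0, 0], [-0.0476, 0.045, 0, 0], [-0.0476, 0.045, 0, 0], [-0.0476, 0.045, 0, 0], [-0.0476, 0.045, 0, 0], [-0.0476, 0.045, 0, 0], [-0.0476, 0.045, 0, 0], [-0.0476, 0.045, 0, 0], [-0.0476, 0.045, 0, 0], [-0.0476, 0.045, 0, 0], [-0.0476, 0.045, 0, 0], [-0.0476, 0.045, 0, 0], [0, 0, 0, 0], [0, 0, 0, 0]])

```text
t: 2.58
tcp_pos: [0.4829, 0.2988, 0.2334]
tcp_rot: [-2.136, -2.304, 0.0]
contact_force: [-0.3, 0.6, -0.2]
finger_gap: 0.0919
gripper_force: 0.0
```

```bash
python3 go.py lobed; python3 - <<'E'
from h import *
import json
T=json.load(open('T.json'))
d=bot.snapshot('wrist'); cv2.imwrite('pics/w1.png',d['image'])
print(w2px(d,T['lobed']))
E
```

```text
t 2.5833 tcp [0.4829 0.2988 0.2334] yang 4.34 gap 0.0919 F [-0.3  0.6 -0.2]
lobed mm [ 1.7  0.1 -0. ] share [ 0.0035  0.0001 -0.    ]
[318.35233392 186.54457855]
```

View pics/w1.png

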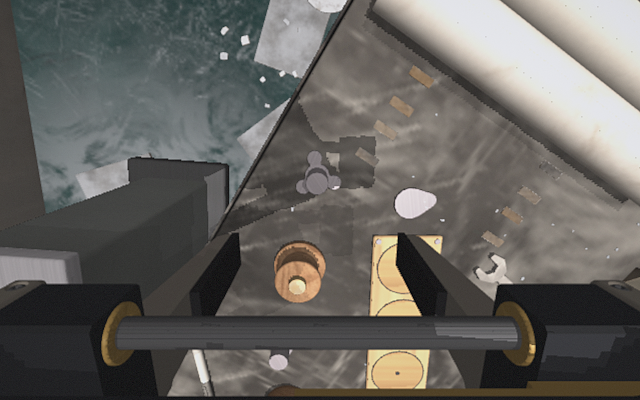

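The wrist view shows the lobed knob at about (317,180), 6 px above where I predicted it. I'll convert that to a position and check the measured marks too.

```bash
python3 - <<'E'
from h import *
import json
T=json.load(open('T.json'))
d=bot.snapshot('wrist')
print(px2w(d,(317,180),.052)); print([w2px(d,T[m]).round(1) for m in('m1','m2','m3')],w2px(d,T['mid']))
im=d['image']; c=np.hstack([cv2.resize(im[140:220,270:370],None,fx=4,fy=4,interpolation=2),cv2.resize(im[230:330,250:350],(320,320),interpolation=2)])
cv2.imwrite('pics/w1c.png',c)
E
```

```text
[0.47992428 0.30838544 0.052     ]
[array([408.3, 270.5]), array([403.6, 325.3]), array([399.6, 375. ])] [299.31265708 290.3807004 ]
```

View pics/w1c.png

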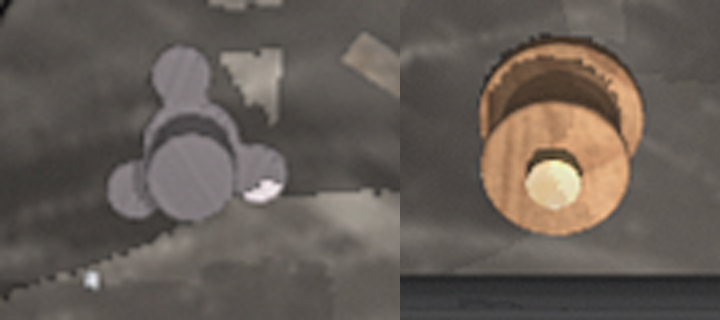

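In the crop the lobed knob's true top is at image (317.5,184.3), and the middle chuck's brass button at (298,287). Both are within 2–3 mm of the predictions, so I'll descend.

jog_arm(series=[[0.004, 0, 0.06, 0], [0, 0, 0.06, 0], [0, 0, 0.06, 0], [0, 0, 0.06, 0], [0, 0, 0.06, 0], [0, 0, 0.06, 0], [0, 0, 0.04, 0], [0, 0, 0, 0], [0, 0, 0, 0]])

```text
t: 3.43
tcp_pos: [0.4806, 0.3024, 0.0331]
tcp_rot: [-2.133, -2.305, 0.004]
contact_force: [-0.0, -0.1, 0.6]
finger_gap: 0.0922
gripper_force: 0.0
```

jog_arm(series=[[0, 0, 0, 0], [0, 0, 0, 0], [0, 0, 0, 0], [0, 0, 0, 0], [0, 0, 0, 0], [0, 0, 0, 0], [0, 0, 0, 0], [0, 0, 0, 0], [0, 0, 0, 0], [0, 0, 0, 0]], fingers=1, newtons=25)

```text
t: 4.27
tcp_pos: [0.482, 0.3018, 0.0335]
tcp_rot: [-2.136, -2.303, 0.0]
contact_force: [0.5, -0.3, 0.1]
finger_gap: 0.027
gripper_force: 0.0
```

jog_arm(series=[[0, 0, 0, 0], [0, 0, 0, 0], [0, 0, 0, 0], [0, 0, 0, 0], [0, 0, -0.04, 0], [0, 0, -0.06, 0], [0, 0, -0.06, 0], [0, 0, -0.06, 0], [0, 0, 0, 0]])

```text
t: 5.02
tcp_pos: [0.4846, 0.3035, 0.1489]
tcp_rot: [2.135, 2.302, 0.012]
contact_force: [0.6, 0.5, -1.5]
finger_gap: 0.0244
gripper_force: 25.0
```

```bash
python3 go.py m5; python3 -c "
from h import *
print(bot.sense()['gripper_force'])"
```

```text
t 5.0167 tcp [0.4846 0.3035 0.1489] yang 4.31 gap 0.0244 F [ 0.6  0.5 -1.5]
m5 mm [-465.9  116.9   -0.9] share [-0.9318  0.2338 -0.0018]
24.99970581906382
```

jog_arm(series=[[-0.0665, 0.0167, 0, 0], [-0.0665, 0.0167, 0, 0], [-0.0665, 0.0167, 0, 0], [-0.0665, 0.0167, 0, 0], [-0.0665, 0.0167, 0, 0], [-0.0665, 0.0167, 0, 0], [-0.0665, 0.0167, 0, 0], [-0.0665, 0.0167, 0, 0], [-0.0665, 0.0167, 0, 0], [-0.0665, 0.0167, 0, 0], [-0.0665, 0.0167, 0, 0], [-0.0665, 0.0167, 0, 0], [-0.0665, 0.0167, 0, 0], [-0.0665, 0.0167, 0, 0], [0, 0, 0, 0], [0, 0, 0, 0], [0, 0, 0, 0]])

```text
t: 6.43
tcp_pos: [0.6326, -0.1531, 0.1424]
tcp_rot: [-2.136, -2.301, 0.001]
contact_force: [0.5, 0.6, -1.7]
finger_gap: 0.0245
gripper_force: 25.0
```

```bash
python3 go.py m5
```

```text
t 6.4333 tcp [ 0.6326 -0.1531  0.1424] yang 4.27 gap 0.0245 F [ 0.5  0.6 -1.7]
m5 mm [ 0.6  3.7 -0. ] share [ 0.0012  0.0073 -0.    ]
```

jog_arm(series=[[0, 0.007, 0.05, 0], [0, 0, 0.05, 0], [0, 0, 0.05, 0], [0, 0, 0.03, 0], [0, 0, 0.015, 0], [0, 0, 0.006, 0], [0, 0, 0, 0], [0, 0, 0, 0]])

```text
t: 7.1
tcp_pos: [0.6376, -0.1529, 0.044]
tcp_rot: [2.135, 2.303, 0.001]
contact_force: [-0.2, -0.2, -2.0]
finger_gap: 0.0244
gripper_force: 25.0
```

jog_arm(series=[[0, 0, 0, 0], [0, 0, 0, 0], [0, 0, 0, 0], [0, 0, 0, 0], [0, 0, 0, 0], [0, 0, 0, 0], [0, 0, 0, 0], [0, 0, 0, 0], [0, 0, -0.05, 0], [0, 0, -0.07, 0], [0, 0, -0.07, 0], [0, 0, -0.07, 0], [0, 0, 0, 0]], fingers=-1)

```text
t: 8.18
tcp_pos: [0.6407, -0.1542, 0.1805]
tcp_rot: [2.13, 2.297, 0.008]
contact_force: [1.5, -0.9, 0.5]
finger_gap: 0.0919
gripper_force: 0.0
```

```bash
python3 go.py m5 pear
```

```text
t 8.1833 tcp [ 0.6407 -0.1542  0.1805] yang 4.31 gap 0.0919 F [ 1.5 -0.9  0.5]
m5 mm [ 2.3 -4.4 -0.1] share [ 0.0046 -0.0088 -0.0001]
pear mm [  -8.3 -172.8   -1.7] share [-0.0166 -0.3455 -0.0033]
```

jog_arm(series=[[-0.0033, -0.0565, 0, 0], [-0.0033, -0.0565, 0, 0], [-0.0033, -0.0565, 0, 0], [-0.0033, -0.0565, 0, 0], [-0.0033, -0.0565, 0, 0], [-0.0033, -0.0565, 0, 0], [0, 0, 0, 0], [0, 0, 0, 0], [0, 0, 0, 0]])

```text
t: 8.93
tcp_pos: [0.4698, -0.1762, 0.1735]
tcp_rot: [2.136, 2.302, 0.001]
contact_force: [1.2, -0.2, 0.0]
finger_gap: 0.0923
gripper_force: 0.0
```

```bash
python3 go.py pear; python3 - <<'E'
from h import *
import json
T=json.load(open('T.json'))
d=bot.snapshot('wrist'); im=d['image']; u,v=w2px(d,T['pear']); print(u,v)
K=200/cam(d)[0][0,0]
d2=bot.snapshot('top')
a=cv2.resize(im[int(v)-50:int(v)+50,int(u)-60:int(u)+60],(480,400),interpolation=2)
u2,v2=w2px(d2,T['m5']); print(u2,v2); b=cv2.resize(d2['image'][120:180,340:388],(320,400),interpolation=2)
cv2.imwrite('pics/w2.png',np.hstack([a,b]))
E
```

```text
t 8.9333 tcp [ 0.4698 -0.1762  0.1735] yang 4.28 gap 0.0923 F [ 1.2 -0.2  0. ]
pear mm [ 0.7 -0.6 -0. ] share [ 0.0015 -0.0013 -0.    ]
317.3865676434429 202.38742631601235
370.15891472868236 144.88759689922458
```

View pics/w2.png

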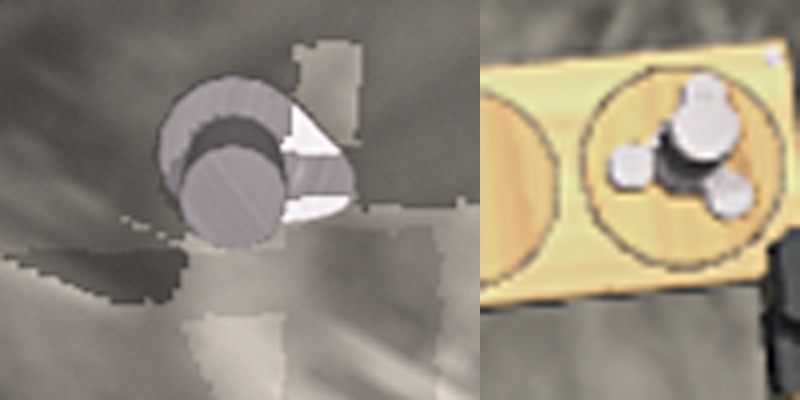

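The lobed cam stands near the middle of its mark, and the pear knob is within 2 mm of its predicted place. Descending and gripping.

jog_arm(series=[[0, 0, 0.06, 0], [0, 0, 0.06, 0], [0, 0, 0.06, 0], [0, 0, 0.06, 0], [0, 0, 0.04, 0], [0, 0, 0, 0], [0, 0, 0, 0]])

```text
t: 9.62
tcp_pos: [0.4688, -0.1755, 0.0322]
tcp_rot: [-2.134, -2.302, 0.001]
contact_force: [-0.0, -0.4, 0.5]
finger_gap: 0.0917
gripper_force: 0.0
```

jog_arm(series=[[0, 0, 0, 0], [0, 0, 0, 0], [0, 0, 0, 0], [0, 0, 0, 0], [0, 0, 0, 0], [0, 0, 0, 0], [0, 0, 0, 0], [0, 0, 0, 0], [0, 0, 0, 0], [0, 0, 0, 0], [0, 0, 0, 0], [0, 0, 0, 0], [0, 0, 0, 0], [0, 0, 0, 0], [0, 0, -0.04, 0], [0, 0, -0.06, 0], [0, 0, -0.06, 0], [0, 0, -0.06, 0], [0, 0, 0, 0], [0, 0, 0, 0]], fingers=1)

```text
t: 11.28
tcp_pos: [0.4697, -0.1763, 0.1444]
tcp_rot: [2.134, 2.301, 0.002]
contact_force: [-0.7, -1.0, -2.1]
finger_gap: 0.0242
gripper_force: 25.0
```

```bash
python3 go.py m1
```

```text
t 11.2833 tcp [ 0.4697 -0.1763  0.1444] yang 4.31 gap 0.0242 F [-0.7 -1.  -2.1]
m1 mm [351.6 167.2   0. ] share [7.032e-01 3.345e-01 1.000e-04]
```

jog_arm(series=[[0.0586, 0.0279, 0, 0], [0.0586, 0.0279, 0, 0], [0.0586, 0.0279, 0, 0], [0.0586, 0.0279, 0, 0], [0.0586, 0.0279, 0, 0], [0.0586, 0.0279, 0, 0], [0.0586, 0.0279, 0, 0], [0.0586, 0.0279, 0, 0], [0.0586, 0.0279, 0, 0], [0.0586, 0.0279, 0, 0], [0.0586, 0.0279, 0, 0], [0.0586, 0.0279, 0, 0], [0, 0, 0, 0], [0, 0, 0, 0], [0, 0, 0, 0]])

```text
t: 12.53
tcp_pos: [0.6078, 0.1867, 0.141]
tcp_rot: [-2.135, -2.303, 0.005]
contact_force: [0.0, -0.2, -1.3]
finger_gap: 0.0242
gripper_force: 25.0
```

```bash
python3 go.py m1
```

```text
t 12.5333 tcp [0.6078 0.1867 0.141 ] yang 4.35 gap 0.0242 F [ 0.  -0.2 -1.3]
m1 mm [ 0.1  2.3 -0. ] share [ 0.0001  0.0046 -0.    ]
```

jog_arm(series=[[0, 0.004, 0.05, 0], [0, 0, 0.05, 0], [0, 0, 0.05, 0], [0, 0, 0.03, 0], [0, 0, 0.012, 0], [0, 0, 0.005, 0], [0, 0, 0, 0], [0, 0, 0, 0]])

```text
t: 13.2
tcp_pos: [0.6118, 0.1871, 0.0455]
tcp_rot: [2.137, 2.302, 0.002]
contact_force: [0.9, -0.3, -1.6]
finger_gap: 0.0241
gripper_force: 25.0
```

jog_arm(series=[[0, 0, 0, 0], [0, 0, 0, 0], [0, 0, 0, 0], [0, 0, 0, 0], [0, 0, 0, 0], [0, 0, 0, 0], [0, 0, 0, 0], [0, 0, 0, 0], [0, 0, -0.05, 0], [0, 0, -0.07, 0], [0, 0, -0.07, 0], [0, 0, -0.07, 0], [0, 0, 0, 0], [0, 0, 0, 0], [0, 0, 0, 0]], fingers=-1)

```text
t: 14.45
tcp_pos: [0.6108, 0.1873, 0.174]
tcp_rot: [-2.136, -2.303, 0.001]
contact_force: [-0.2, -0.3, -1.2]
finger_gap: 0.0921
gripper_force: 0.0
```

```bash
python3 go.py m1 mid
```

```text
t 14.45 tcp [0.6108 0.1873 0.174 ] yang 4.31 gap 0.0921 F [-0.2 -0.3 -1.2]
m1 mm [-0.3 -0.7  0. ] share [-0.0007 -0.0014  0.    ]
mid mm [ 1.500e+00 -1.419e+02  1.000e-01] share [ 3.100e-03 -2.838e-01  2.000e-04]
```

jog_arm(series=[[0.0006, -0.0567, 0, 0], [0.0006, -0.0567, 0, 0], [0.0006, -0.0567, 0, 0], [0.0006, -0.0567, 0, 0], [0.0006, -0.0567, 0, 0], [0, 0, 0, 0], [0, 0, 0, 0], [0, 0, 0, 0]])

```text
t: 15.12
tcp_pos: [0.47, 0.1783, 0.1738]
tcp_rot: [-2.136, -2.303, 0.001]
contact_force: [-0.4, -0.9, -0.2]
finger_gap: 0.0919
gripper_force: 0.0
```

```bash
python3 go.py mid
```

```text
t 15.1167 tcp [0.47   0.1783 0.1738] yang 4.32 gap 0.0919 F [-0.4 -0.9 -0.2]
mid mm [-0.1 -0.8  0. ] share [-0.0001 -0.0016  0.    ]
```

jog_arm(series=[[0, 0, 0.06, 0], [0, 0, 0.06, 0], [0, 0, 0.06, 0], [0, 0, 0.05, 0], [0, 0, 0.032, 0], [0, 0, 0, 0], [0, 0, 0, 0]])

```text
t: 15.7
tcp_pos: [0.4699, 0.1781, 0.0425]
tcp_rot: [-2.136, -2.302, 0.003]
contact_force: [0.4, -0.7, 0.4]
finger_gap: 0.0917
gripper_force: 0.0
```

jog_arm(series=[[0, 0, 0, 0], [0, 0, 0, 0], [0, 0, 0, 0], [0, 0, 0, 0], [0, 0, 0, 0], [0, 0, 0, 0], [0, 0, 0, 0], [0, 0, 0, 0], [0, 0, 0, 0], [0, 0, 0, 0], [0, 0, 0, 0], [0, 0, 0, 0], [0, 0, -0.04, 0], [0, 0, -0.06, 0], [0, 0, -0.05, 0], [0, 0, -0.05, 0], [0, 0, 0, 0], [0, 0, 0, 0]], fingers=1)

```text
t: 17.2
tcp_pos: [0.4706, 0.1786, 0.1446]
tcp_rot: [2.135, 2.302, 0.004]
contact_force: [0.1, -0.8, -2.1]
finger_gap: 0.0519
gripper_force: 25.0
```

```bash
python3 go.py m3
```

```text
t 17.2 tcp [0.4706 0.1786 0.1446] yang 4.31 gap 0.0519 F [ 0.1 -0.8 -2.1]
m3 mm [-171.9  140.2    0.3] share [-0.3439  0.2805  0.0005]
```

jog_arm(series=[[-0.043, 0.0352, 0, 0], [-0.043, 0.0352, 0, 0], [-0.043, 0.0352, 0, 0], [-0.043, 0.0352, 0, 0], [-0.043, 0.0352, 0, 0], [-0.043, 0.0352, 0, 0], [-0.043, 0.0352, 0, 0], [-0.043, 0.0352, 0, 0], [0, 0, 0, 0], [0, 0, 0, 0], [0, 0, 0, 0]])

```text
t: 18.12
tcp_pos: [0.6216, 0.0175, 0.1418]
tcp_rot: [-2.135, -2.301, 0.003]
contact_force: [0.2, 0.3, -1.1]
finger_gap: 0.0521
gripper_force: 25.0
```

```bash
python3 go.py m3
```

```text
t 18.1167 tcp [0.6216 0.0175 0.1418] yang 4.28 gap 0.0521 F [ 0.2  0.3 -1.1]
m3 mm [ 0.   1.7 -0. ] share [ 0.0001  0.0035 -0.    ]
```

jog_arm(series=[[0, 0.003, 0.05, 0], [0, 0, 0.05, 0], [0, 0, 0.05, 0], [0, 0, 0.02, 0], [0, 0, 0.008, 0], [0, 0, 0.004, 0], [0, 0, 0, 0], [0, 0, 0, 0]])

```text
t: 18.78
tcp_pos: [0.6254, 0.0177, 0.0538]
tcp_rot: [2.135, 2.303, 0.002]
contact_force: [0.5, 0.4, -0.9]
finger_gap: 0.0527
gripper_force: 25.0
```

jog_arm(series=[[0, 0, 0, 0], [0, 0, 0, 0], [0, 0, 0, 0], [0, 0, 0, 0], [0, 0, 0, 0], [0, 0, 0, 0], [0, 0, 0, 0], [0, 0, 0, 0], [0, 0, -0.05, 0], [0, 0, -0.07, 0], [0, 0, -0.07, 0], [0, 0, -0.07, 0], [0, 0, 0, 0], [0, 0, 0, 0], [0, 0, 0, 0]], fingers=-1)

```text
t: 20.03
tcp_pos: [0.6241, 0.0174, 0.182]
tcp_rot: [-2.136, -2.303, 0.001]
contact_force: [0.0, -0.3, -0.0]
finger_gap: 0.092
gripper_force: 0.0
```

```bash
python3 go.py m3 tall
```

```text
t 20.0333 tcp [0.6241 0.0174 0.182 ] yang 4.31 gap 0.092 F [ 0.  -0.3 -0. ]
m3 mm [ 0.3 -0.8  0. ] share [ 0.0006 -0.0015  0.    ]
tall mm [-6.30e+01 -1.64e+02  1.00e-01] share [-1.260e-01 -3.279e-01  2.000e-04]
```

jog_arm(series=[[-0.021, -0.0547, 0, 0], [-0.021, -0.0547, 0, 0], [-0.021, -0.0547, 0, 0], [-0.021, -0.0547, 0, 0], [-0.021, -0.0547, 0, 0], [-0.021, -0.0547, 0, 0], [0, 0, 0, 0], [0, 0, 0, 0], [0, 0, 0, 0]])

```text
t: 20.78
tcp_pos: [0.4658, -0.0576, 0.1818]
tcp_rot: [-2.136, -2.302, 0.001]
contact_force: [0.8, 0.4, 0.6]
finger_gap: 0.0921
gripper_force: 0.0
```

```bash
python3 go.py tall; python3 - <<'E'
from h import *
import json
T=json.load(open('T.json'))
d=bot.snapshot('wrist'); im=d['image']; u,v=w2px(d,T['tall']); print(u,v)
a=cv2.resize(im[int(v)-50:int(v)+50,int(u)-60:int(u)+60],(480,400),interpolation=2)
cv2.circle(a,(int((u-int(u)+60)*4),int((v-int(v)+50)*4)),4,(0,0,255),-1)
d2=bot.snapshot('top'); b=cv2.resize(d2['image'][125:185,215:263],(320,400),interpolation=2)
cv2.imwrite('pics/w3.png',np.hstack([a,b]))
E
```

```text
t 20.7833 tcp [ 0.4658 -0.0576  0.1818] yang 4.28 gap 0.0921 F [0.8 0.4 0.6]
tall mm [-0.  -0.5  0. ] share [-0.0001 -0.0009  0.    ]
317.8262056139516 209.75433255719955
```

View pics/w3.png

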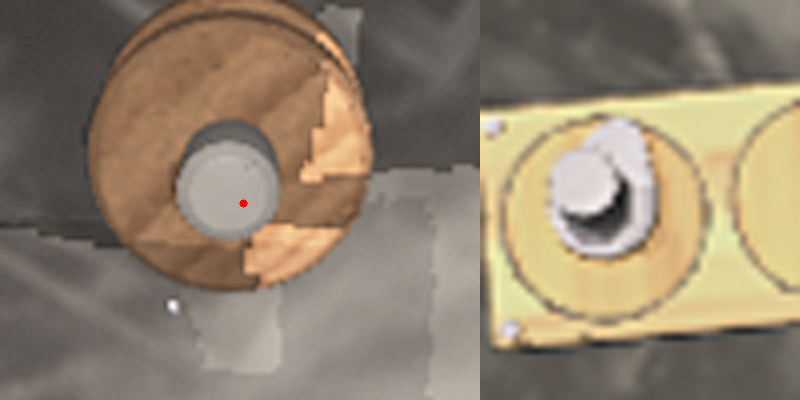

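The pin is within 2 mm of prediction and the pear cam sits on its mark. Gripping the tall chuck.

jog_arm(series=[[0, 0, 0.06, 0], [0, 0, 0.06, 0], [0, 0, 0.06, 0], [0, 0, 0.05, 0], [0, 0, 0.034, 0], [0, 0, 0, 0], [0, 0, 0, 0]])

```text
t: 21.47
tcp_pos: [0.4656, -0.0573, 0.0498]
tcp_rot: [-2.134, -2.303, 0.002]
contact_force: [0.1, -0.5, -0.2]
finger_gap: 0.0915
gripper_force: 0.0
```

jog_arm(series=[[0, 0, 0, 0], [0, 0, 0, 0], [0, 0, 0, 0], [0, 0, 0, 0], [0, 0, 0, 0], [0, 0, 0, 0], [0, 0, 0, 0], [0, 0, 0, 0], [0, 0, 0, 0], [0, 0, 0, 0], [0, 0, -0.04, 0], [0, 0, -0.06, 0], [0, 0, -0.05, 0], [0, 0, -0.05, 0], [0, 0, 0, 0], [0, 0, 0, 0]], fingers=1)

```text
t: 22.8
tcp_pos: [0.4665, -0.0579, 0.1516]
tcp_rot: [2.135, 2.301, 0.003]
contact_force: [-0.3, 0.1, -3.1]
finger_gap: 0.0615
gripper_force: 25.0
```

```bash
python3 go.py m4
```

```text
t 22.8 tcp [ 0.4665 -0.0579  0.1516] yang 4.3 gap 0.0615 F [-0.3  0.1 -3.1]
m4 mm [-21.5 162.5   0.5] share [-0.043   0.3251  0.0011]
```

The gap is 61.5 mm where I expected 66 mm, so I'll look before placing it.

```bash
python3 - <<'E'
from h import *
d=bot.snapshot('side'); u,v=map(int,w2px(d,bot.sense()['tcp_pos'])); print(u,v)
a=cv2.resize(d['image'][v-50:v+50,u-50:u+50],(400,400),interpolation=2)
w=bot.snapshot('wrist')['image']; b=cv2.resize(w[130:380,200:440],(384,400),interpolation=2)
cv2.imwrite('pics/s4.png',np.hstack([a,b]))
E
```

```text
336 158
```

View pics/s4.png

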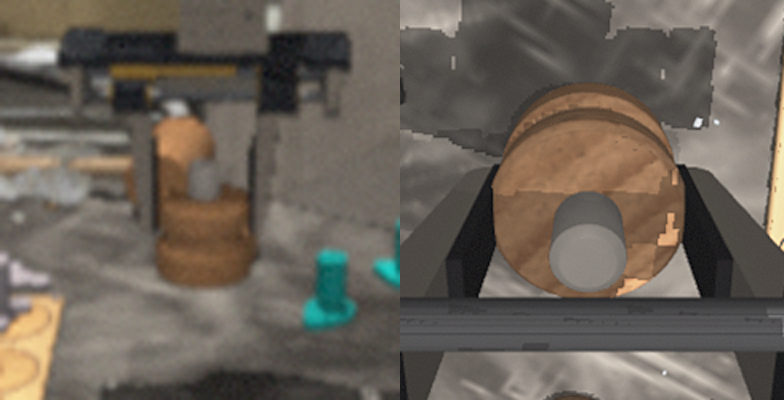

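The chuck hangs upright and centred between the pads. The smaller gap is just its shaped body. Carrying it to mark 4.

jog_arm(series=[[-0.0072, 0.0545, 0, 0], [-0.0072, 0.0545, 0, 0], [-0.0072, 0.0545, 0, 0], [-0.0072, 0.0545, 0, 0], [-0.0072, 0.0545, 0, 0], [-0.0072, 0.0545, 0, 0], [0, 0, 0, 0], [0, 0, 0, 0], [0, 0, 0, 0]])

```text
t: 23.65
tcp_pos: [0.6285, -0.0668, 0.1485]
tcp_rot: [-2.134, -2.301, 0.004]
contact_force: [-0.5, 0.3, -2.8]
finger_gap: 0.0613
gripper_force: 25.0
```

```bash
python3 go.py m4
```

```text
t 23.65 tcp [ 0.6285 -0.0668  0.1485] yang 4.31 gap 0.0613 F [-0.5  0.3 -2.8]
m4 mm [-0.4  1.7 -0. ] share [-0.0009  0.0033 -0.    ]
```

jog_arm(series=[[0, 0.003, 0.05, 0], [0, 0, 0.05, 0], [0, 0, 0.05, 0], [0, 0, 0.02, 0], [0, 0, 0.008, 0], [0, 0, 0.004, 0], [0, 0, 0, 0], [0, 0, 0, 0], [0, 0, 0, 0]])

```text
t: 24.4
tcp_pos: [0.6326, -0.0669, 0.0607]
tcp_rot: [2.135, 2.302, 0.002]
contact_force: [-0.2, -0.3, -2.1]
finger_gap: 0.0617
gripper_force: 25.0
```

jog_arm(series=[[0, 0, 0, 0], [0, 0, 0, 0], [0, 0, 0, 0], [0, 0, 0, 0], [0, 0, 0, 0], [0, 0, 0, 0], [0, 0, 0, 0], [0, 0, 0, 0], [0, 0, -0.05, 0], [0, 0, -0.07, 0], [0, 0, -0.07, 0], [0, 0, -0.07, 0], [0, 0, 0, 0], [0, 0, 0, 0], [0, 0, 0, 0]], fingers=-1)

```text
t: 25.65
tcp_pos: [0.6314, -0.0668, 0.189]
tcp_rot: [-2.136, -2.303, 0.001]
contact_force: [0.1, 1.0, -0.1]
finger_gap: 0.0917
gripper_force: 0.0
```

```bash
python3 go.py m4 short
```

```text
t 25.65 tcp [ 0.6314 -0.0668  0.189 ] yang 4.31 gap 0.0917 F [ 0.1  1.  -0.1]
m4 mm [-0.2 -1.2  0. ] share [-0.0005 -0.0023  0.    ]
short mm [-2.312e+02 -1.733e+02  1.000e-01] share [-4.625e-01 -3.467e-01  1.000e-04]
```

jog_arm(series=[[-0.0514, -0.0385, 0, 0], [-0.0514, -0.0385, 0, 0], [-0.0514, -0.0385, 0, 0], [-0.0514, -0.0385, 0, 0], [-0.0514, -0.0385, 0, 0], [-0.0514, -0.0385, 0, 0], [-0.0514, -0.0385, 0, 0], [-0.0514, -0.0385, 0, 0], [-0.0514, -0.0385, 0, 0], [0, 0, 0, 0], [0, 0, 0, 0], [0, 0, 0, 0]])

```text
t: 26.65
tcp_pos: [0.476, -0.3099, 0.1882]
tcp_rot: [-2.136, -2.301, 0.0]
contact_force: [0.2, -0.4, 0.4]
finger_gap: 0.0919
gripper_force: 0.0
```

```bash
python3 go.py short; python3 - <<'E'
from h import *
import json
T=json.load(open('T.json'))
d=bot.snapshot('wrist'); im=d['image']; u,v=w2px(d,T['short']); print(u,v)
a=cv2.resize(im[int(v)-50:int(v)+50,int(u)-60:int(u)+60],(384,320),interpolation=2)
cv2.circle(a,(int((u-int(u)+60)*3.2),int((v-int(v)+50)*3.2)),3,(0,0,255),-1)
d2=bot.snapshot('top'); b=cv2.resize(d2['image'][110:190,280:384],(416,320),interpolation=2)
cv2.imwrite('pics/w5.png',np.hstack([a,b]))
E
```

```text
t 26.65 tcp [ 0.476  -0.3099  0.1882] yang 4.26 gap 0.0919 F [ 0.2 -0.4  0.4]
short mm [-0.5 -0.1 -0. ] share [-0.0011 -0.0002 -0.    ]
318.4675908526215 195.0787514810827
```

View pics/w5.png

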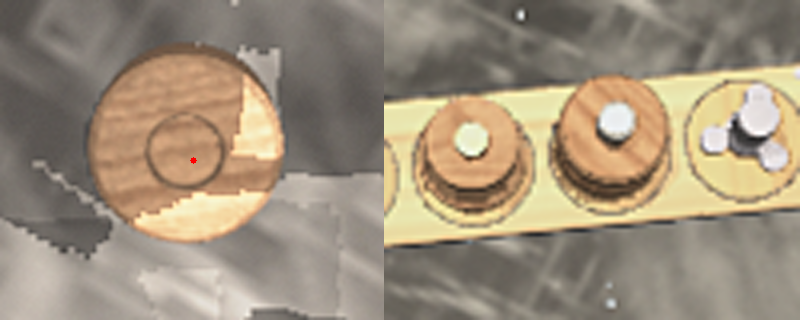

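The short chuck is at its predicted place, and the middle, tall and lobed pieces stand on their marks. Gripping the short one.

jog_arm(series=[[0, 0, 0.06, 0], [0, 0, 0.06, 0], [0, 0, 0.06, 0], [0, 0, 0.06, 0], [0, 0, 0.05, 0], [0, 0, 0.036, 0], [0, 0, 0, 0], [0, 0, 0, 0]])

```text
t: 27.42
tcp_pos: [0.4764, -0.3092, 0.0258]
tcp_rot: [-2.133, -2.303, 0.001]
contact_force: [0.8, 0.1, -0.2]
finger_gap: 0.0926
gripper_force: 0.0
```

jog_arm(series=[[0, 0, 0, 0], [0, 0, 0, 0], [0, 0, 0, 0], [0, 0, 0, 0], [0, 0, 0, 0], [0, 0, 0, 0], [0, 0, 0, 0], [0, 0, 0, 0], [0, 0, 0, 0], [0, 0, 0, 0], [0, 0, -0.05, 0], [0, 0, -0.07, 0], [0, 0, -0.07, 0], [0, 0, -0.07, 0], [0, 0, -0.04, 0], [0, 0, 0, 0], [0, 0, 0, 0]], fingers=1)

```text
t: 28.83
tcp_pos: [0.4769, -0.3109, 0.1776]
tcp_rot: [2.135, 2.301, 0.001]
contact_force: [-0.5, -0.1, -1.7]
finger_gap: 0.0603
gripper_force: 25.0
```

```bash
python3 go.py m2
```

```text
t 28.8333 tcp [ 0.4769 -0.3109  0.1776] yang 4.3 gap 0.0603 F [-0.5 -0.1 -1.7]
m2 mm [ 4.017e+02  1.702e+02 -3.000e-01] share [ 8.034e-01  3.403e-01 -5.000e-04]
```

jog_arm(series=[[0.0574, 0.0244, 0, 0], [0.0574, 0.0244, 0, 0], [0.0574, 0.0244, 0, 0], [0.0574, 0.0244, 0, 0], [0.0574, 0.0244, 0, 0], [0.0574, 0.0244, 0, 0], [0.0574, 0.0244, 0, 0], [0.0574, 0.0244, 0, 0], [0.0574, 0.0244, 0, 0], [0.0574, 0.0244, 0, 0], [0.0574, 0.0244, 0, 0], [0.0574, 0.0244, 0, 0], [0.0574, 0.0244, 0, 0], [0.0574, 0.0244, 0, 0], [0, 0, 0, 0], [0, 0, 0, 0], [0, 0, 0, 0]])

```text
t: 30.25
tcp_pos: [0.6153, 0.1025, 0.1747]
tcp_rot: [-2.134, -2.303, 0.004]
contact_force: [-0.3, -1.2, -0.5]
finger_gap: 0.0603
gripper_force: 25.0
```

```bash
python3 go.py m2
```

```text
t 30.25 tcp [0.6153 0.1025 0.1747] yang 4.34 gap 0.0603 F [-0.3 -1.2 -0.5]
m2 mm [-0.1  1.2 -0. ] share [-0.0001  0.0023 -0.    ]
```

jog_arm(series=[[0, 0.002, 0.06, 0], [0, 0, 0.06, 0], [0, 0, 0.06, 0], [0, 0, 0.05, 0], [0, 0, 0.03, 0], [0, 0, 0.015, 0], [0, 0, 0.006, 0], [0, 0, 0, 0], [0, 0, 0, 0], [0, 0, 0, 0]])

```text
t: 31.08
tcp_pos: [0.618, 0.1025, 0.0367]
tcp_rot: [2.137, 2.302, 0.001]
contact_force: [-0.1, 0.4, -0.8]
finger_gap: 0.06
gripper_force: 25.0
```

jog_arm(series=[[0, 0, 0, 0], [0, 0, 0, 0], [0, 0, 0, 0], [0, 0, 0, 0], [0, 0, 0, 0], [0, 0, 0, 0], [0, 0, 0, 0], [0, 0, 0, 0], [0, 0, -0.05, 0], [0, 0, -0.07, 0], [0, 0, -0.07, 0], [0, 0, -0.07, 0], [0, 0, -0.07, 0], [0, 0, 0, 0], [0, 0, 0, 0], [0, 0, 0, 0]], fingers=-1)

```text
t: 32.42
tcp_pos: [0.6171, 0.103, 0.2005]
tcp_rot: [-2.136, -2.303, 0.001]
contact_force: [-0.8, -0.7, -1.3]
finger_gap: 0.092
gripper_force: 0.0
```

jog_arm(series=[[0, -0.06, 0, 0], [0, -0.06, 0, 0], [0, -0.06, 0, 0], [0, -0.06, 0, 0], [0, -0.06, 0, 0], [0, 0, 0, 0], [0, 0, 0, 0], [0, 0, 0, 0], [0, 0, 0, 0], [0, 0, 0, 0]])

```text
t: 33.25
tcp_pos: [0.4689, 0.0918, 0.2007]
tcp_rot: [-2.136, -2.303, 0.0]
contact_force: [-0.2, 0.1, 0.5]
finger_gap: 0.0918
gripper_force: 0.0
```

```bash
python3 - <<'E'
from h import *
d=bot.snapshot('top'); a=cv2.resize(d['image'][100:240,190:420],(788,480),interpolation=2)
cv2.imwrite('pics/end.png',a)
E
```

```text
(no output)
```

View pics/end.png

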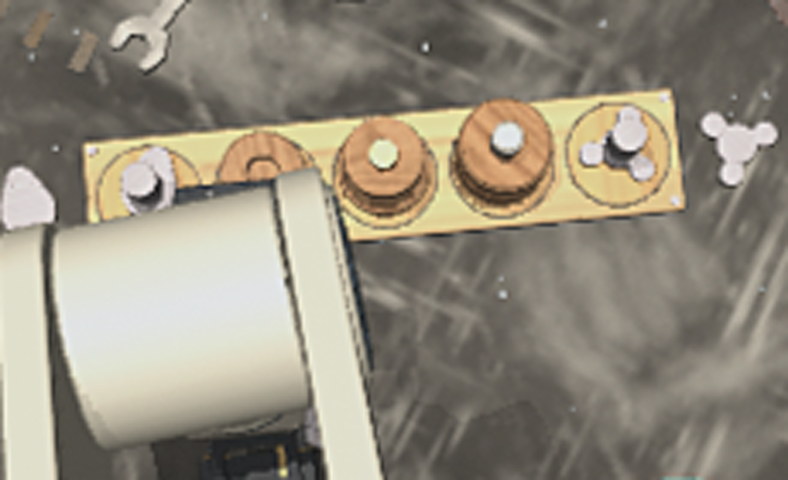

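```bash
python3 - <<'E'
from h import *
import json
T=json.load(open('T.json')); d=bot.snapshot('top'); m3=np.array(T['m3']); e=np.array(T['m1'])-T['m5']; e/=np.linalg.norm(e); n=np.array([e[1],-e[0],0])
for k,uv,z in [('m1',(143,180),.06),('m2',(264,165),.042),('m3',(384,154),.068),('m4',(508,138),.088),('m5',(628,133),.06)]:
    p=px2w(d,(190+uv[0]/3.426-.4,100+uv[1]/3.429-.4),z)-m3; print(k,((p@n)*1000).round(1),((p@e)*1000).round(1))
E
```

```text
m1 3.5 166.2
m2 9.8 83.8
m3 4.6 -0.3
m4 3.8 -84.5
m5 5.2 -170.5
```

The arm partly hides the short chuck, so its 9.8 mm reading is doubtful. I'll clear the view and check once more.

jog_arm(series=[[-0.06, 0, 0, 0], [-0.06, 0, 0, 0], [-0.06, 0, 0, 0], [-0.06, 0, 0, 0], [-0.06, 0, 0, 0], [-0.06, 0, 0, 0], [-0.06, 0, 0, 0], [-0.06, 0, 0, 0], [0, 0, 0, 0], [0, 0, 0, 0], [0, 0, 0, 0]])

```text
t: 34.27
tcp_pos: [0.4859, -0.1472, 0.2008]
tcp_rot: [-2.137, -2.302, -0.0]
contact_force: [0.5, 1.5, -0.2]
finger_gap: 0.092
gripper_force: 0.0
```

```bash
python3 - <<'E'
from h import *
d=bot.snapshot('top'); cv2.imwrite('pics/end2.png',cv2.resize(d['image'][110:190,210:310],(600,480),interpolation=2))
E
```

```text
(no output)
```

View pics/end2.png

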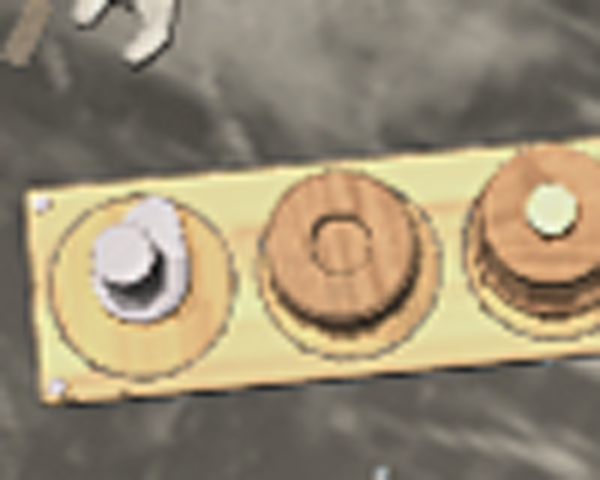

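The short chuck's hole at (342,245) against its circle centre (349,267) leaves about 3 mm of error once parallax is removed. The pear cam is off by about 4–5 mm. All five are within 13 mm, so I'm handing in.

```bash
python3 -c "
from station import bot
print(bot.finish_job())"
```

```text
the job is handed in; nothing more can be done
None
```

The job is handed in at about 34 s: from the pear sample's end, the pear cam, short, middle and tall chucks and the three-lobed cam each stand on their marks, measured within about 5 mm, and the square spare was never touched; no verdict came back.

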